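# Pop the filter tray and catch it half out

### The job

Press the ejector key beside the filter tray of the cyclone unit, and let the robot's other finger catch the tray as it pops out: the tray must come out by at least about a finger's width, but must never get past about half of its 90 mm travel, or the dusty pad in it is jolted. Only touch and press: pinch and lift nothing, and leave everything else on the counter where it stands. Finish while holding: the program ends with the finger still in front of the tray, keeping it still against its spring.

Things in the scene. Friction and masses are not known exactly. Their poses are not given: they have to be found in the camera images.
- dock: Grey cyclone unit, fixed: base 250 mm deep, 145 wide (y -55 to +90), 58 high; on its rear a round tower, 110 mm across, top 320 mm up, axis 190 mm behind the front face. Origin on the counter at the foot of the front face, on the tray's centre line. z up, +x from the front face to the rear, +y towards the ejector key. Open counter in front, but for the key's foot.
- tray: Filter tray, slides level out of the base's front along dock -x, travel 90 mm; origin at the dock's when shut. Its front is an upright grey plate 76 mm wide (dock y -38 to +38), 9 to 53 mm above the counter. About 0.25 kg. Latched when shut; once the key unlatches it a spring drives it out with 6 N (4 N at the end), running to its stop in about half a second.
- tray_front (a point): Centre of the outer face of the tray's front plate, 31 mm above the counter; at dock x = -6 mm when shut, dock x = -96 mm at the end of its travel. Axes as the dock's.
- key_top (a point): Centre of the top of the ejector key, a flat steel bar 52 mm long (along the dock's x, from dock x -62 to -10 mm) and 24 mm wide (dock y 52 to 76 mm), its top level and 30 mm above the counter. It stands on a low foot (75 by 36 mm, 16 mm high) in front of the base, beside the path of the tray.
- key (a joint): How far the ejector key is pressed straight down, m: 0 up, 0.007 fully down. It unlatches the tray at about 0.004; it takes 2 N to start and about 5 N fully down, and springs back up when let go.
- cup: Loose clear plastic dust cup, 84 mm across, 100 mm high, open on top; origin at the centre of its underside. Must not be moved.
- scraper: Loose black scraper with a rubber edge, lying flat: 180 mm long, 104 mm wide at the blade, 16 mm high; origin on the counter, 60 mm from the tip of its rubber edge (+x is towards that edge). Must not be moved.
- bottle: Loose white bottle, 60 mm across, 150 mm high; origin at the centre of its underside. Must not be moved.
- spare_pad: Loose spare filter pad in a stiff white frame, lying flat, 110 by 80 by 14 mm; origin at the centre of its underside. Must not be moved.
- brush: Loose hand brush, lying on the counter; origin under its middle. Must not be moved.
- jar: Loose glass jar, 80 mm across, 110 mm high; origin at the centre of its underside. Must not be moved.

How it is judged:
On the way, in this order (a step that is already met when the one before it is completed fails the run):
1. the ejector key is pressed (value of joint key above 0.003 m).
2. the tray has popped out and is stopped by a finger part-way (x of tray_front in the frame of dock between -0.052 and -0.014 m and linear speed of tray below 0.01 m/s and contact force between the fingers and tray above 1 N), for 0.3 s.
At the end, for the whole second after the job is handed in: The tray is out by 8 to 46 mm of its 90 mm, at rest (below 10 mm/s), with a finger pressing on it with more than 1 N (all of step 2); the arm keeps its last pose, push and grip.
It fails at once if the tray got past about half of its travel (out by more than 48 mm) (x of tray_front in the frame of dock below -0.054 m).
It fails at once if a loose thing on the counter was moved or lifted (by more than 20 mm) (distance of any of cup, scraper, bottle, spare_pad, brush, jar from where it was at the start of the episode above 0.02 m).
It also fails if it takes over 32 s, if anything falls off the work surface, if the arm or the gripper's body presses on something with over 40 N, if the wrist force passes 120 N, or if a joint passes its speed limit or range.

### The arm

A 6-joint arm with a two-finger parallel gripper is mounted at the origin on the work surface. World frame = base frame: x ahead of the robot, y to its left, z up, the work surface at z = 0. Lengths are in m, angles in rad, forces in N, time in s.
With the tool pointing down it reaches from about 0.275 to 0.875 m from the base axis. Payload 12.5 kg.
Tool frame: the origin (TCP) lies on the centre line of the jaws, within the pads' length; the fingertips stand 17 mm ahead of it and the grasp point (between the pads) lies 2 mm behind it (ctrl.tip_extent is the z of the fingertips in the tool frame, in m); z points along the fingers, y is the line along which they close (so a half turn about z gives the same grasp; the last joint's range is limited). The gripper opens to 85 mm and grips with 20 to 120 N. Pads are 22 mm wide; open, the fingers measure 114 mm over their backs; the gripper's body (76 mm by 85 mm) begins 54 mm behind the grasp point. The pads swing forward as they close: fully open they stand 13 mm farther back than shut.
Start: joints at [-1.209, 0.351, 1.652, -0, 1.139, -0.085], TCP at [0.238, -0.496, 0.248] pointing down, gripper open.
Joint ranges: [-2.75, 2.75], [-0.79, 2.1], [0.01, 2.65], [-1.57, 4.71], [0.07, 3.14], [-2.87, 2.87]. Speed limits (rad/s): [2.22, 2.22, 2.79, 3.14, 3.14, 3.14].

### API

Orientations are given as a unit quaternion [x, y, z, w].
In Python, from plant import ctrl, viewer gives the robot as it stands.
- The arm moves only by the tool jog_arm, never from a script. Its argument "series" is a list of rows, each a list of 4 numbers: the shift along the tool's x, y, z in mm, then the turn about the tool's z in degrees. A call has 1 to 8 rows; each row shifts and turns the commanded pose from where the row before left it, along the tool's axes as they then stand; what a row does not reach is not made up. A row lasts 1/12 s, in which the tool goes at most 41.7 mm and 7.16 degrees, less where a joint would pass 70% of its speed; a pose out of reach is approached as far as the arm can. A call with a gripper value outside its range is refused whole. "claw" is the opening, from 0 (shut) to 1 (fully open), set as the call begins (left out, the last holds). The fingers move at their own pace and stop on an object; "force" is the grip in N (left out, the last holds). Time passes only in rows, so rows that do not move let the fingers close. It gives the time, the measured TCP pose, the force, the opening and the grip force at its end, in the units of the state.
- ctrl.get_state(): the state, without advancing time (a new reading comes with each control period).
- viewer.grab_frame(name): name is "scene" or "top" or "wrist"; returns a dict with "image" (420x560x3 uint8, red, green, blue), "range_z" (420x560 float32, m along the optical axis (not along the pixel's ray), 0 where there is no reading), "fov_y" (degrees; the focal length in pixels is half the picture's height over the tangent of half this angle, whatever the lens; pixels are square), "cx", "cy" (the principal point, pixels), "R" (3x3) and "t" (3): a world point X has camera coordinates R X + t. Camera axes: x right, y down, z forward; pixel columns grow to the right and rows downward; lengths in m; the calibration is good to about 2 mm. A picture is of the moment at which its call begins.
- ctrl.hand_in(): hands the job in; it is judged then, once.
The state is a dict: "t": time; "joints": joint angles; "qd": joint speeds; "joint_torque": joint torques, N m; "tool_pos": TCP position; "tool_rot": TCP orientation; "force": force on the tool from outside, world axes, zero at the start; "moment": the same for the moment, N m; "width": opening from 0.0 (shut) to 1.0 (fully open); "gripper_force": force on a finger pad.
Only numpy, scipy, OpenCV 4.12 (cv2) and the standard library are available. Lean on these libraries where they do the work, as an engineer would, in place of code of your own. Each camera call takes 0.05 s, during which the arm holds its last target. There are 200 camera calls.

## Working session

There is one attempt and no reset: what is moved stays moved. The work goes in short steps, Python scripts to look and compute and a tool call to move; the robot and the scene stay as the last step left them, time stands still between calls to the robot, and variables do not carry over. Pictures are saved under pics/ and viewed, at most 10 in all, crops included, and the job is handed in when it is done.

Besides the shell and the picture viewer there is one more tool, called as name(argument=value, ...), one argument or row to a line, values as JSON. jog_arm: Moves the arm, as the interface text tells. Its arguments: {"type":"object","properties":{"series":{"type":"array","items":{"type":"array","items":{"type":"number"}}},"claw":{"type":"number"},"force":{"type":"number"}},"required":["series"]}

```bash
mkdir -p pics; python3 - <<'E'
from plant import ctrl, viewer
import cv2,numpy as np,pickle
for n in ("top","scene"):
    f=viewer.grab_frame(n); cv2.imwrite(f"pics/{n}1.png",f["image"][:,:,::-1]); pickle.dump(f,open(f"{n}.pkl","wb"))
    print(n,f["fov_y"],f["cx"],f["cy"],f["R"],f["t"])
s=ctrl.get_state();print(s, ctrl.tip_extent)
E
```

```text
top 43.314254700834624 279.50849648570824 203.82768889347943 [[-0.01572767 -0.99972429  0.01743502]
 [-0.99291785  0.01356223 -0.11802632]
 [ 0.11775732 -0.01916783 -0.9928574 ]] [-0.0508448   0.55748901  1.46453389]
scene 55.442206708387175 277.9029345682957 208.1499914965975 [[-0.55314307  0.83293503  0.01587394]
 [ 0.6509809   0.44404267 -0.61567034]
 [-0.5198621  -0.33022015 -0.78784392]] [ 0.33142666 -0.29057153  1.39904834]
{'t': 0.1, 'joints': array([-1.20858484e+00,  3.51174275e-01,  1.65233716e+00,  5.71019805e-06,
        1.13909641e+00, -8.46178511e-02]), 'qd': array([-5.26804516e-04, -1.17743760e-03, -1.04418370e-03,  2.27832688e-04,
       -1.51055524e-03, -6.27224472e-05]), 'joint_torque': array([ 3.10786836e-04, -5.06836009e+01, -2.91876572e+01, -9.68604900e-05,
        2.58421453e-03, -4.93906249e-07]), 'tool_pos': array([ 0.23757941, -0.49574242,  0.24782539]), 'tool_rot': array([ 9.75146719e-01,  2.21559517e-01, -6.76592368e-05, -5.03074206e-04]), 'force': array([ 0.31774198, -0.73634526,  0.52077259]), 'moment': array([-0.0141305 ,  0.04680519,  0.05981666]), 'gripper_force': 0.0, 'width': 0.9999812178955427} 0.017
```

View pics/top1.png

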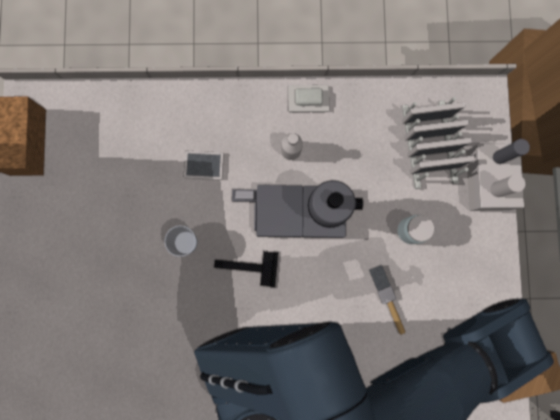

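View pics/scene1.png

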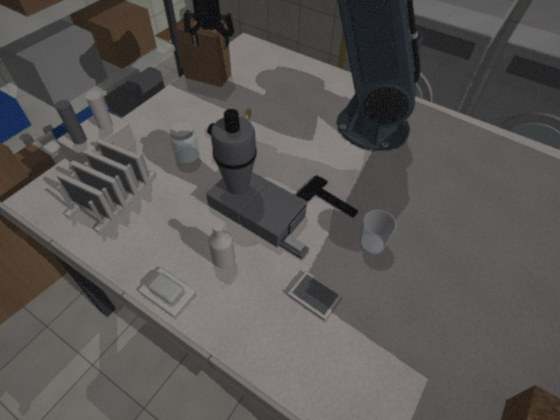

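The top view shows the dock with its front face at column ~255 facing left, which is world +y. The key is at about (244,195), and the space in front of it is clear. Next I fit the dock rectangle and the key from depth.

```bash
cat > h.py <<'E'
import numpy as np
def cloud(f):
    z=f["range_z"]; h,w=z.shape; fl=h/2/np.tan(np.radians(f["fov_y"]/2))
    v,u=np.mgrid[:h,:w]
    P=np.stack([(u-f["cx"])*z/fl,(v-f["cy"])*z/fl,z],-1)
    X=(P-f["t"])@f["R"]; X[z==0]=np.nan
    return X
E
python3 - <<'E'
import pickle,cv2,numpy as np
from h import cloud
f=pickle.load(open("top.pkl","rb"));X=cloud(f)
sub=X[170:250,225:375].reshape(-1,3)
for lo,hi in((.045,.075),(.022,.042)):
    for name,S in (("top",sub),("key",X[183:207,226:258].reshape(-1,3))):
        s=S[(S[:,2]>lo)&(S[:,2]<hi)].astype(np.float32)
        if len(s)<5: continue
        print(name,lo,len(s),cv2.minAreaRect(np.ascontiguousarray(s[:,:2]*1000)),cv2.boxPoints(cv2.minAreaRect(np.ascontiguousarray(s[:,:2]*1000))).round().tolist(),np.median(s,0))
for v in range(180,240,6): print(v,[int(1000*a) if a==a else -1 for a in X[v,228:270:3,2]])
print(X[195,244],X[210,260])
E
```

```text
top 0.045 3255 ((535.6112670898438, -114.434326171875), (255.5690155029297, 145.13392639160156), 87.81194305419922) [[458.0, -239.0], [603.0, -245.0], [613.0, 10.0], [468.0, 16.0]] [ 0.5248405  -0.07800085  0.05763591]
key 0.045 35 ((578.412841796875, 7.969397068023682), (8.660270690917969, 60.0330696105957), 89.02790832519531) [[548.0, 4.0], [608.0, 3.0], [608.0, 12.0], [548.0, 13.0]] [0.55993354 0.00410097 0.05683251]
top 0.022 213 ((491.34552001953125, -64.83078002929688), (331.66473388671875, 107.3630142211914), 61.7283821105957) [[366.0, -185.0], [460.0, -236.0], [617.0, 56.0], [523.0, 107.0]] [0.58348846 0.03298448 0.02939191]
key 0.022 165 ((584.2925415039062, 41.638648986816406), (56.681983947753906, 28.852516174316406), 88.55158233642578) [[569.0, 14.0], [598.0, 13.0], [599.0, 70.0], [571.0, 70.0]] [0.5865294  0.04159876 0.02932153]
180 [-2, 1, -9, -1, 6, 7, -5, -2, 0, -7, 4, 0, -4, -5]
186 [0, -3, 0, 4, 0, 1, -1, 0, -3, -1, 53, 58, 56, 56]
192 [-1, -3, 17, 30, 29, 32, 26, 29, 36, 10, 62, 58, 57, 57]
198 [0, -2, 19, 32, 28, 24, 24, 25, 27, 18, 56, 58, 55, 53]
204 [0, -2, 0, 8, 4, 3, -2, -1, -3, 51, 53, 56, 58, 60]
210 [-3, 7, 0, -8, -3, -2, 0, 0, 0, 51, 60, 54, 58, 56]
216 [-4, -1, -3, 2, 0, -2, -5, 0, -2, 53, 50, 58, 57, 59]
222 [2, -2, 10, 0, 4, 2, 1, -1, 4, 50, 52, 59, 55, 59]
228 [-4, -2, 1, 0, 3, 2, 0, 0, 0, 56, 59, 59, 56, 55]
234 [1, -2, 0, 1, 3, -1, 4, 0, 2, 1, 58, 61, 53, 61]
[0.58415788 0.04155452 0.02684034] [ 0.53781685 -0.00395054  0.05256422]
```

jog_arm(
  series=[
    [0, 0, 0, -7],
    [0, 0, 0, -7],
    [0, 0, 0, -7],
    [0, 0, 0, -7],
    [0, 0, 0, -7],
    [0, 0, 0, -7],
    [0, 0, 0, -7],
    [0, 0, 0, -7],
  ],
  claw=0.7,
)

```text
t: 0.77
tool_pos: [0.2376, -0.4958, 0.248]
tool_rot: [0.755, 0.656, 0.0, -0.0]
force: [0.2, -0.5, 0.6]
width: 0.701
gripper_force: 0.0
```

jog_arm(
  series=[
    [0, 0, 0, -6.2],
    [25, 6, 0, 0],
    [30, 8, 0, 0],
    [30, 8, 0, 0],
    [30, 8, 0, 0],
    [30, 8, 0, 0],
    [30, 8, 0, 0],
    [30, 8, 0, 0],
  ],
)

```text
t: 1.43
tool_pos: [0.2995, -0.2917, 0.2481]
tool_rot: [0.721, 0.693, 0.0, -0.0]
force: [0.8, -0.6, 0.2]
width: 0.697
gripper_force: 0.0
```

jog_arm(
  series=[
    [30, 8, 0, 0],
    [30, 8, 0, 0],
    [30, 8, 0, 0],
    [30, 8, 0, 0],
    [30, 8, 0, 0],
    [30, 8, 0, 0],
    [15, 4, 0, 0],
    [0, 0, 0, 0],
  ],
)

```text
t: 2.1
tool_pos: [0.3592, -0.0981, 0.2482]
tool_rot: [0.72, 0.694, 0.0, -0.0]
force: [0.5, 1.0, -0.2]
width: 0.703
gripper_force: 0.0
```

```bash
cat > w.py <<'E'
from plant import ctrl
import numpy as np
from scipy.spatial.transform import Rotation as R
s=ctrl.get_state();r=R.from_quat(s["tool_rot"]).as_matrix()
import sys
T=np.array(eval(sys.argv[1])) if len(sys.argv)>1 else s["tool_pos"]
print(s["t"],s["tool_pos"],"y ang",np.degrees(np.arctan2(r[1,1],r[0,1])),"shift mm",(r.T@(T-s["tool_pos"])*1000).round(1),s["width"],s["force"],ctrl.tip_extent,s["joints"].round(2))
E
python3 w.py "[.5498,.0511,.16]"
```

```text
2.1 [ 0.35922473 -0.098097    0.2481935 ] y ang -2.0363821660509016 shift mm [155.8 185.2  88.2] 0.7028058241711588 [ 0.48812453  1.03940201 -0.19583679] 0.017 [-0.39  0.02  2.07  0.    1.06 -0.36]
```

jog_arm(
  series=[
    [22.3, 26.5, 0, 0],
    [22.3, 26.5, 0, 0],
    [22.3, 26.5, 0, 0],
    [22.3, 26.5, 0, 0],
    [22.3, 26.5, 0, 0],
    [22.3, 26.5, 0, 0],
    [22.0, 26.2, 0, 0],
    [0, 0, 0, 0],
  ],
)

```text
t: 2.77
tool_pos: [0.5532, 0.0504, 0.2476]
tool_rot: [0.72, 0.694, 0.001, 0.0]
force: [-0.3, -0.3, -0.5]
width: 0.701
gripper_force: 0.0
```

jog_arm(
  series=[
    [0, 0, 20, 0],
    [0, 0, 30, 0],
    [0, 0, 30, 0],
    [0, 0, 20, 0],
    [0, 0, 0, 0],
    [0, 0, 0, 0],
  ],
)

```text
t: 3.27
tool_pos: [0.5497, 0.0476, 0.148]
tool_rot: [0.721, 0.693, -0.001, -0.001]
force: [-0.2, -0.0, 0.0]
width: 0.7
gripper_force: 0.0
```

```bash
python3 - <<'E'
from plant import viewer
import cv2,pickle
f=viewer.grab_frame("wrist"); cv2.imwrite("pics/w1.png",f["image"][:,:,::-1]); pickle.dump(f,open("w.pkl","wb"))
f=viewer.grab_frame("scene"); cv2.imwrite("pics/s2.png",cv2.resize(f["image"][150:290,190:380,::-1],(760,560)));pickle.dump(f,open("s2.pkl","wb"))
E
python3 w.py "[.5498,.0511,.08]"
```

```text
3.3667 [0.55073456 0.04782231 0.14975987] y ang -2.2160067967518553 shift mm [ 3.2 -1.2 69.8] 0.6997148678803277 [0.67622668 0.05873545 0.34222193] 0.017 [ 0.    0.48  1.73 -0.    0.93  0.04]
```

View pics/w1.png

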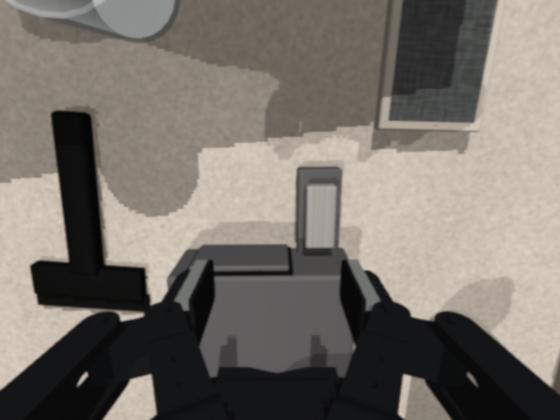

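View pics/s2.png

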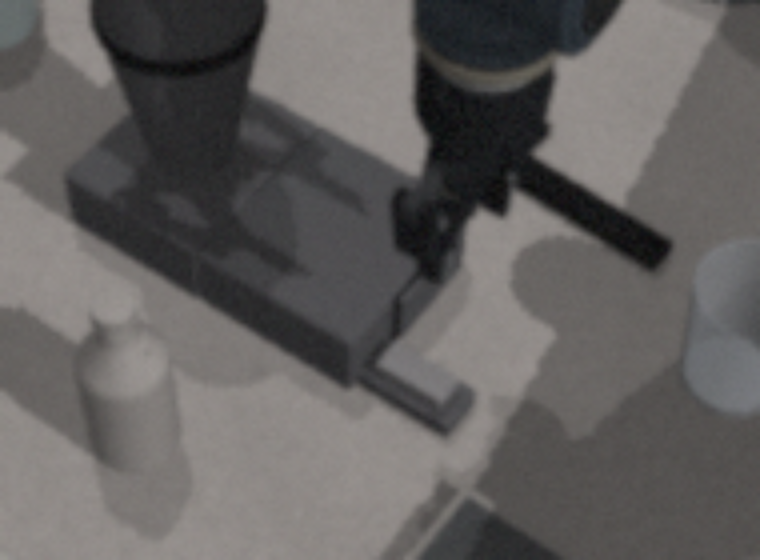

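The wrist view shows the key's steel bar at columns 306–336, rows 184–249. The tray's front lip is at row ~246 (columns 200–290), and both fingertips are around (205,265) and (350,265). I'll take the key centre and fingertip offsets from this frame.

```bash
python3 - <<'E'
import pickle,numpy as np
from plant import ctrl
from scipy.spatial.transform import Rotation as Ro
from h import cloud
f=pickle.load(open("w.pkl","rb"));X=cloud(f)
s=ctrl.get_state();r=Ro.from_quat(s["tool_rot"]).as_matrix();p=s["tool_pos"]
fl=210/np.tan(np.radians(f["fov_y"]/2)); c=-f["R"].T@f["t"]
def hit(u,v,z):
    d=f["R"].T@np.array([(u-f["cx"])/fl,(v-f["cy"])/fl,1]); return c+d*(z-c[2])/d[2]
tl=lambda x:((x-p)@r*1000).round(1)
for n,u,v,z in(("key far",321,184,.03),("key near",321,249,.03),("keyL",306,216,.03),("keyR",336,216,.03),("trayL",203,246,.053),("trayR",289,246,.053),("foot far",320,168,.016)):
    h=hit(u,v,z); print(n,h.round(4),"tool",tl(h))
k=X[190:245,309:333].reshape(-1,3);print("key med",np.nanmedian(k,0))
F=X[255:420].reshape(-1,3);F=F[~np.isnan(F[:,0])];t=(F-p)@r*1000
t=t[(t[:,2]<40)&(t[:,2]>-25)&(abs(t[:,1])<70)]
print(len(t),t[:,2].max() if len(t) else 0)
for sgn in(1,-1):
    q=t[t[:,1]*sgn>0]
    for a,b in((8,30),(0,8),(-10,0)):
        m=q[(q[:,2]>a)&(q[:,2]<=b)]
        if len(m):print(sgn,a,b,len(m),np.percentile(m,[2,50,98],axis=0).round(1).tolist())
E
```

```text
key far [0.585  0.0678 0.03  ] tool [ 21.3  33.3 119.8]
key near [0.5851 0.0135 0.03  ] tool [-32.9  35.5 119.8]
keyL [0.5732 0.0424 0.03  ] tool [ -4.6  22.4 119.8]
keyR [0.597  0.0415 0.03  ] tool [ -4.6  46.2 119.8]
trayL [0.4949 0.0294 0.053 ] tool [-20.6 -55.2  96.7]
trayR [0.5585 0.027  0.053 ] tool [-20.5   8.4  96.8]
foot far [0.586  0.0778 0.016 ] tool [ 31.3  33.9 133.8]
key med [0.58485036 0.04123933 0.03051391]
4555 14.600451483869728
1 8 30 114 [[-10.5, 29.0, 8.1], [1.3, 29.3, 10.0], [10.4, 35.1, 13.6]]
1 0 8 372 [[-10.5, 29.1, 0.1], [6.3, 29.6, 3.6], [10.6, 42.0, 7.7]]
1 -10 0 598 [[-10.6, 29.1, -9.8], [6.2, 30.3, -5.2], [10.6, 42.5, -0.2]]
-1 8 30 107 [[-10.7, -36.3, 8.1], [0.7, -30.5, 9.9], [10.3, -30.3, 13.5]]
-1 0 8 374 [[-10.7, -43.1, 0.2], [6.4, -30.8, 3.5], [10.7, -30.2, 7.8]]
-1 -10 0 597 [[-10.8, -43.7, -9.8], [6.1, -31.3, -5.2], [10.7, -30.2, -0.3]]
```

jog_arm(
  series=[
    [3, 0, 20, 0],
    [0, 0, 30, 0],
    [0, 0, 25, 0],
    [0, 0, 15, 0],
    [0, 0, 0, 0],
    [0, 0, 0, 0],
  ],
)

```text
t: 3.87
tool_pos: [0.5508, 0.0511, 0.0594]
tool_rot: [0.721, 0.693, 0.0, 0.0]
force: [-0.8, 0.1, -0.2]
width: 0.702
gripper_force: 0.0
```

```bash
python3 - <<'E'
from plant import viewer
import cv2,pickle
f=viewer.grab_frame("wrist"); cv2.imwrite("pics/w2.png",f["image"][:,:,::-1])
E
python3 w.py "[.5503,.0511,.05]"
```

```text
3.9167 [0.55118618 0.05114385 0.06006381] y ang -2.199688868779445 shift mm [-0.1 -0.9 10.1] 0.703952151329661 [ 0.61410567  0.66454079 -0.48388709] 0.017 [ 0.01  0.62  1.77 -0.    0.75  0.05]
```

View pics/w2.png

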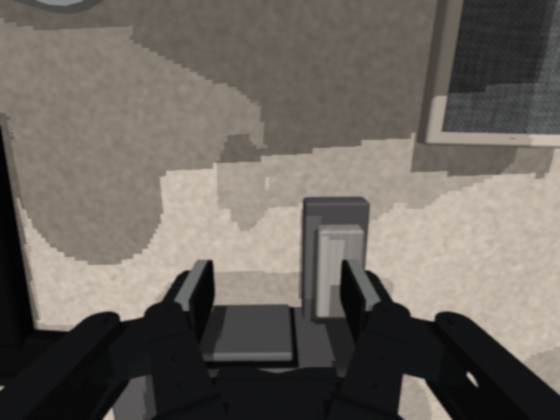

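The right fingertip stands over the key (columns 319–362) and the left one is in front of the tray plate. Now I press in small steps.

jog_arm(
  series=[
    [0, 0, 6, 0],
    [0, 0, 4, 0],
    [0, 0, 3, 0],
    [0, 0, 2, 0],
    [0, 0, 0, 0],
  ],
)

```text
t: 4.33
tool_pos: [0.55, 0.0512, 0.043]
tool_rot: [0.721, 0.693, -0.0, -0.0]
force: [0.8, 0.7, 0.8]
width: 0.699
gripper_force: 0.0
```

```bash
python3 w.py
```

```text
4.3333 [0.54995764 0.05123227 0.04301869] y ang -2.2000668956939684 shift mm [0. 0. 0.] 0.6985645200960491 [0.84952257 0.66614105 0.84953633] 0.017 [0.01 0.65 1.78 0.   0.72 0.05]
```

jog_arm(
  series=[
    [0, 0, 1, 0],
    [0, 0, 1, 0],
    [0, 0, 1, 0],
    [0, 0, 0, 0],
  ],
)

```text
t: 4.67
tool_pos: [0.5503, 0.0513, 0.0404]
tool_rot: [0.721, 0.693, 0.0, 0.0]
force: [-1.8, -0.1, 3.8]
width: 0.696
gripper_force: 1.8
```

jog_arm(
  series=[
    [0, 0, 1, 0],
    [0, 0, 1, 0],
    [0, 0, 0, 0],
    [0, 0, 0, 0],
  ],
)

```text
t: 5.0
tool_pos: [0.5503, 0.0513, 0.0384]
tool_rot: [0.721, 0.693, 0.0, 0.0]
force: [-0.7, 0.0, 5.1]
width: 0.696
gripper_force: 2.5
```

jog_arm(
  series=[
    [0, 0, 1, 0],
    [0, 0, 0, 0],
    [0, 0, 0, 0],
    [0, 0, 0, 0],
  ],
)

```text
t: 5.33
tool_pos: [0.5503, 0.0514, 0.0373]
tool_rot: [0.721, 0.693, 0.0, 0.0]
force: [0.5, 3.0, 3.4]
width: 0.7
gripper_force: 4.4
```

```bash
python3 - <<'E'
from plant import viewer
import cv2,pickle
f=viewer.grab_frame("wrist"); cv2.imwrite("pics/w3.png",f["image"][:,:,::-1])
E
python3 w.py
```

```text
5.3833 [0.55028213 0.05138393 0.03733519] y ang -2.2284210662797146 shift mm [0. 0. 0.] 0.6988610530543261 [0.90263427 3.60258691 4.06667844] 0.017 [0.01 0.66 1.78 0.   0.71 0.05]
```

View pics/w3.png

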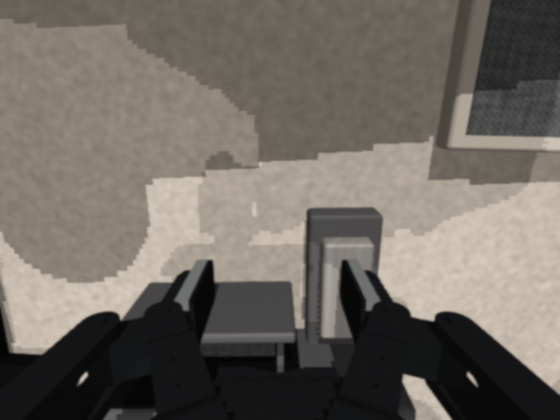

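The tray has popped out: its opening shows behind the plate at (240,345), and the plate rests against the left finger with about +3.6 N along y. I'll hold briefly, then check before handing in.

jog_arm(
  series=[
    [0, 0, 0, 0],
    [0, 0, 0, 0],
    [0, 0, 0, 0],
    [0, 0, 0, 0],
    [0, 0, 0, 0],
    [0, 0, 0, 0],
  ],
)

```text
t: 5.88
tool_pos: [0.5503, 0.0513, 0.0373]
tool_rot: [0.721, 0.693, 0.0, 0.0]
force: [0.8, 4.4, 2.6]
width: 0.699
gripper_force: 4.4
```

```bash
python3 w.py; python3 -c "
from plant import ctrl
s=ctrl.get_state()
if s['force'][1]>1.5: print(ctrl.hand_in())"
```

```text
5.8833 [0.5502573  0.05133677 0.03731252] y ang -2.198352509408974 shift mm [0. 0. 0.] 0.6994688327094445 [0.77847317 4.38403658 2.62786818] 0.017 [0.01 0.66 1.78 0.   0.71 0.05]
the job is handed in; nothing more can be done
None
```

I pressed the ejector key and the other finger caught the tray about 29 mm out (worked out from the finger's position); it was still holding it with about 4 N when I handed the job in at 5.9 s, and no verdict came back.

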